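# Latch the sample carousel with one stroke round its rim

## Task

Lock the sample carousel for the next run: with the fingertips, gently follow the yellow line round the rim in one unbroken stroke from the red dot to the black dot, folding the six blue latch tabs over one after another as you pass. Stay low over the line until the last tab is over, then lift clear. Nothing needs to be grasped; leave the vials and the bottle where they stand.

Things in the scene. Friction and masses are not known exactly. Their poses are not given: they have to be found in the camera images.
- carousel: Fixed round aluminium sample carousel, 280 mm across, any yaw. Origin: centre of its underside, on the work surface. Deck top 30 mm up. Six tabs and a yellow line on a 110 mm radius circle, tabs at 0, 30 .. 150 degrees counter-clockwise from its x axis. White cups (rims 48 mm up) and vials keep within 77 mm of the centre; black hub knob at the centre, 22 mm wide, top 72 mm up
- red_dot (a point): Centre of the red dot (18 mm) on the deck, where the yellow line starts: on the 110 mm circle, 28 degrees (54 mm) before tab 1. Deck height, 30 mm
- black_dot (a point): Centre of the black dot (18 mm) on the deck, where the yellow line ends: on the 110 mm circle, 22 degrees past tab 6. Deck height, 30 mm
- tab1_hinge (a point): Middle of the hinge of tab 1 (counted from the red dot, counter-clockwise seen from above), 38 mm above the surface; the hinge line is radial
- tab1 (a joint): Angle (rad) of blue tab 1: 0 = leaning 0.5 rad back towards the red dot, 0.5 = upright, 2.0 = folded flat towards the black dot. 34 mm long from the hinge, 22 mm wide (radially), 4 mm thick, 6 at the tip. Starts at 0 to 0.35, turns with light friction (1 to 2 N at the fingertip), stays where left. Counts as folded from 1.2
- tab2_hinge (a point): Middle of the hinge of tab 2 (counted from the red dot, counter-clockwise seen from above), 38 mm above the surface; the hinge line is radial
- tab2 (a joint): Angle (rad) of blue tab 2, as for tab 1
- tab3_hinge (a point): Middle of the hinge of tab 3 (counted from the red dot, counter-clockwise seen from above), 38 mm above the surface; the hinge line is radial
- tab3 (a joint): Angle (rad) of blue tab 3, as for tab 1
- tab4_hinge (a point): Middle of the hinge of tab 4 (counted from the red dot, counter-clockwise seen from above), 38 mm above the surface; the hinge line is radial
- tab4 (a joint): Angle (rad) of blue tab 4, as for tab 1
- tab5_hinge (a point): Middle of the hinge of tab 5 (counted from the red dot, counter-clockwise seen from above), 38 mm above the surface; the hinge line is radial
- tab5 (a joint): Angle (rad) of blue tab 5, as for tab 1
- tab6_hinge (a point): Middle of the hinge of tab 6 (counted from the red dot, counter-clockwise seen from above), 38 mm above the surface; the hinge line is radial
- tab6 (a joint): Angle (rad) of blue tab 6, as for tab 1
- vial2: Loose amber vial with white cap, 22 mm across, 54 mm tall, standing in the cup of tab 2, top 88 mm above the surface. Origin: centre of its underside. To be left alone
- vial4: Loose amber vial with blue cap, 22 mm across, 54 mm tall, standing in the cup of tab 4, top 88 mm above the surface. Origin: centre of its underside. To be left alone
- vial5: Loose amber vial with white cap, 22 mm across, 54 mm tall, standing in the cup of tab 5, top 88 mm above the surface. Origin: centre of its underside. To be left alone
- bottle: Loose bottle with blue cap, 60 mm across, 110 mm tall, standing on the work surface beyond the stretch of the carousel that has no tabs, 200 to 250 mm from its centre. Origin: centre of its underside. To be left alone

How it is judged:
By the outcome, as a careful person would: the job done as asked, in the order asked, and still so for the second after the job is handed in, with the robot touching nothing.
It also fails if it takes over 48 s, if anything falls off the work surface, if the arm or the gripper's body presses on something with over 40 N, if the wrist force passes 120 N, or if a joint passes its speed limit or range.

## Robot

A 6-joint arm with a two-finger parallel gripper is mounted at the origin on the work surface. World frame = base frame: x ahead of the robot, y to its left, z up, the work surface at z = 0. Lengths are in mm, angles in rad, forces in N, time in s.
With the tool pointing down it reaches from about 350 to 950 mm from the base axis. Payload 17.4 kg.
Tool frame: the origin (TCP) lies at the very end of the fingers, on their centre line; the grasp point (between the pads) lies r.tcp_to_grasp behind it (r.tcp_to_grasp is the distance from the TCP to the grasp point, in mm); z points along the fingers, y is the line along which they close (so a half turn about z gives the same grasp; the last joint's range is limited). The gripper opens to 93 mm and grips with 3 to 60 N. Pads are 15 mm wide; open, the fingers measure 128 mm over their backs; the gripper's body (75 mm by 188 mm) begins 65 mm behind the grasp point.
Start: joints at [1.122, 0.116, 1.442, -0, 1.584, -0.038], TCP at [269.565, 618.843, 218.646] pointing down, gripper open.
Joint ranges: [-2.83, 2.83], [-0.83, 2.19], [0.07, 2.5], [-1.14, 4.28], [0.01, 3], [-2.97, 2.97]. Speed limits (rad/s): [1.89, 1.89, 2.22, 3.14, 3.14, 3.14].

## Interface

Orientations are given as [roll, pitch, yaw] about the fixed x, y, z axes, in that order (R = Rz(yaw) Ry(pitch) Rx(roll)).
In Python, from workcell import r gives the robot as it stands. The module is installed in compiled form; this text tells all that it offers.
- The arm moves only by the tool move_arm, never from a script. Its argument "motion" is one flat list of numbers, 7 for each row, row after row: the shift along the tool's x, y, z scaled (see below), then the turn, a rotation vector about the tool's x, y, z scaled (see below), then the closure, from -1 (fully open) to 1 (shut). A call has 1 to 10 rows; each row is the pose to reach, as a shift and turn from the pose commanded when the call began, along the tool's axes at that moment, turning the shorter way round; what a row does not reach only later rows make up. The controller multiplies each number of a shift by 150 mm and each number of a turn by 180 degrees. A row lasts 1/12 s, in which the tool goes at most 41.7 mm and 7.16 degrees, less where a joint would pass 70% of its speed; a pose out of reach is approached as far as the arm can. A call with a number of a shift or a turn outside -1 to 1 is refused whole. A call with a gripper value outside its range is refused whole. The fingers move at their own pace and stop on an object; the grip force is fixed at half the most. Time passes only in rows, so rows that repeat a pose let the fingers close. It gives the time, the measured TCP pose, the force, the opening and the grip force at its end, in the units of the state.
- r.observe(): the state, without advancing time (a new reading comes with each control period).
- r.read_camera(name): name is "side" or "top" or "wrist"; returns the picture (384x512x3 uint8, red, green, blue); there is no depth.
- r.camera_params(name): a dict with "fx", "fy", "cx", "cy" (pixels), "R" (3x3) and "t" (3): a world point X has camera coordinates R X + t; the wrist camera has in their place "T_tool_cam" (4x4, takes a point from camera to tool coordinates, whose origin is the TCP and whose axes are the flange's). Camera axes: x right, y down, z forward; pixel columns grow to the right and rows downward; lengths in mm; the calibration is good to about 2 mm. A picture is of the moment at which its call begins: read the wrist's pose just before it. camera_params takes no time and is no camera call.
- r.sign_off(): hands the job in; it is judged then, once.
The state is a dict: "time_s": time; "qpos": joint angles; "dq": joint speeds; "effort": joint torques, N m; "ee_pos": TCP position; "orientation": TCP orientation; "wrist_force": force on the tool from outside, world axes, zero at the start; "wrist_torque": the same for the moment, N m; "width": finger opening in mm; "finger_force": force on a finger pad.
Only numpy, scipy, OpenCV 4.12 (cv2) and the standard library are available. Lean on these libraries where they do the work, as an engineer would, in place of code of your own. Each camera call takes 0.05 s, during which the arm holds its last target. There are 200 camera calls.

## Working session

There is one attempt and no reset: what is moved stays moved. The work goes in short steps, Python scripts to look and compute and a tool call to move; the robot and the scene stay as the last step left them, time stands still between calls to the robot, and variables do not carry over. Pictures are saved under pics/ and viewed, at most 10 in all, crops included, and the job is handed in when it is done.

Besides the shell and the picture viewer there is one more tool, called after "Request:" as a command line: name --argument value ..., lists and objects as JSON in quotes. move_arm: Moves the arm, as the interface text tells. Its arguments: {"type":"object","properties":{"motion":{"type":"array","items":{"type":"number"}}},"required":["motion"]}

```bash
mkdir -p pics; python3 - <<'E'
from workcell import r
import cv2,numpy as np
print(r.observe(), r.tcp_to_grasp)
for n in("top","side"):
    im=r.read_camera(n); cv2.imwrite(f"pics/{n}0.png",im[...,::-1]); print(n,r.camera_params(n))
a=cv2.imread("pics/top0.png");b=cv2.imread("pics/side0.png")
cv2.imwrite("pics/both.png",cv2.resize(a,(800,600)))
E
```

```text
{'time_s': 0.0, 'qpos': array([ 1.12219040e+00,  1.16469550e-01,  1.44224581e+00,  1.04388816e-05,
        1.58400050e+00, -3.78088350e-02]), 'dq': array([-1.37509064e-03, -7.60809516e-04,  3.57903594e-04,  8.84628773e-05,
       -6.69450409e-04, -1.43450927e-03]), 'effort': array([ 9.74985815e-04, -7.21260309e+01, -6.22605371e+01,  7.81021756e-02,
        2.37378170e-02, -1.01270873e-04]), 'ee_pos': array([269.47890347, 618.65747908, 217.92834665]), 'orientation': array([-3.14047065e+00, -5.28875582e-05,  2.73079567e+00]), 'wrist_force': array([0.37676777, 0.65395147, 0.19551035]), 'wrist_torque': array([-0.01760508,  0.03798548,  0.00227487]), 'finger_force': 0.0, 'width': 93.33692323852235} 18.8
top {'fx': 367.7286639919407, 'fy': 367.7286639919407, 'cx': 255.55127170519162, 'cy': 191.4085233275184, 'R': array([[-2.91625469e-04, -9.99962202e-01, -8.68963722e-03],
       [-9.89977145e-01,  1.51590632e-03, -1.41219529e-01],
       [ 1.41227364e-01,  8.56135903e-03, -9.89940167e-01]]), 't': array([ 29.41545552, 606.82523075, 728.09363547])}
side {'fx': 413.271943674023, 'fy': 413.271943674023, 'cx': 259.04206038338, 'cy': 190.19457549454825, 'R': array([[ 0.80559064, -0.59228848,  0.01476751],
       [-0.39128251, -0.5505815 , -0.73739949],
       [ 0.44488394,  0.58826386, -0.67529543]]), 't': array([-461.77874758,  283.82072507,  515.70333653])}
```

View pics/both.png

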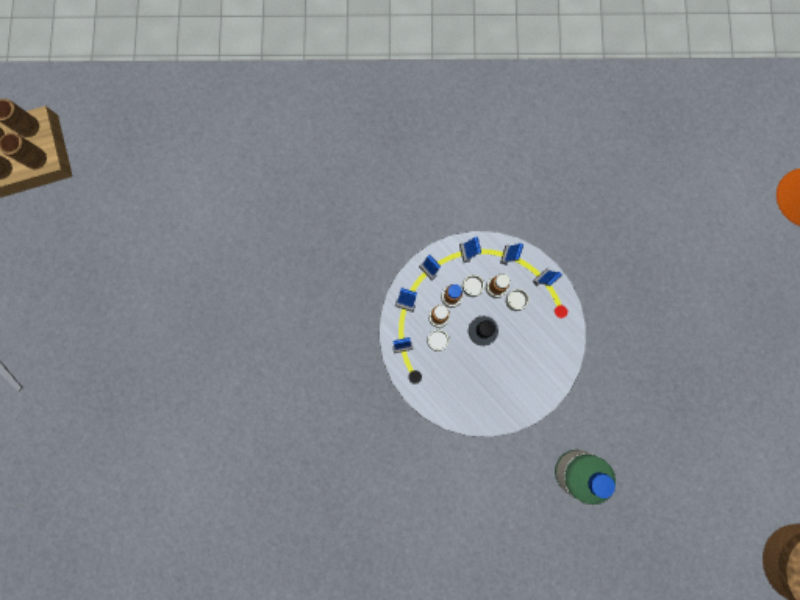

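View pics/side0.png

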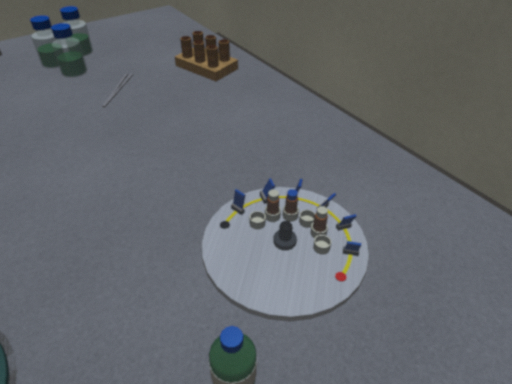

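```bash
cat > h.py <<'E'
import cv2,numpy as np
from workcell import r
from scipy.spatial.transform import Rotation as Ro
def ray(cam,u,v,z):
    p=r.camera_params(cam); d=p["R"].T@[(u-p["cx"])/p["fx"],(v-p["cy"])/p["fy"],1]; c=-p["R"].T@p["t"]
    return c+d*(z-c[2])/d[2]
def blobs(m,amin=8):
    n,_,s,c=cv2.connectedComponentsWithStats(m.astype(np.uint8)); return [(s[i,4],c[i]) for i in range(1,n) if s[i,4]>=amin]
E
python3 - <<'E'
from h import *
for n,win in(("top",(140,150,290,380)),("side",(180,290,200,370))):
    b=cv2.imread(f"pics/{n}0.png").astype(int);B,G,R=b[...,0],b[...,1],b[...,2]
    w=np.zeros(B.shape,bool); w[win[0]:win[1]+ (140 if n=="top" else 0),win[2] if n=="side" else 240:win[3]]=1
    red=w&(R>150)&(G<80)&(B<80); yel=w&(R>150)&(G>150)&(B<110); blk=w&(b.max(2)<60)
    for nm,m in(("red",red),("blk",blk)):
        for a,c in blobs(m): print(n,nm,a,c.round(1),ray(n,*c,30).round(1))
    ys,xs=np.nonzero(yel); P=np.array([ray(n,x,y,30)[:2] for x,y in zip(xs,ys)])
    s=np.linalg.lstsq(np.c_[2*P,np.ones(len(P))],(P**2).sum(1),rcond=None)[0]
    from scipy.optimize import least_squares
    f=least_squares(lambda c:np.hypot(*(P-c).T)-110,s[:2])
    print(n,"circle free",s[:2],np.sqrt(s[2]+s[:2]@s[:2]),"R110",f.x,len(P))
E
```

```text
top red 48 [358.7 199. ] [ 592.2 -189.9   30. ]
top blk 16 [316.6 185.6] [ 621.1 -101.4   30. ]
top blk 8 [287.4 192. ] [607.4 -38.9  30. ]
top blk 118 [310.3 210.4] [568.  -86.8  30. ]
top blk 46 [265.3 240.8] [504.3   8.6  30. ]
top circle free [565.71576573 -82.54301039] 110.1743677817528 R110 [565.86929422 -82.47334281] 303
side red 57 [340.6 276. ] [ 591.9 -189.4   30. ]
side blk 78 [271.7 206.7] [598.1  -4.8  30. ]
side blk 81 [290.7 206.5] [626.9 -24.6  30. ]
side blk 79 [319.2 224.4] [639.2 -88.3  30. ]
side blk 202 [285.2 231.4] [580.  -66.3  30. ]
side blk 29 [224.3 224.2] [503.6   8.9  30. ]
side blk 15 [343.3 226.7] [ 670. -117.   30.]
side blk 33 [284.8 246.5] [558.4 -92.1  30. ]
side blk 17 [350.7 252.4] [ 639.1 -165.3   30. ]
side circle free [565.12506308 -82.68828208] 109.9155826431378 R110 [564.96519233 -82.74261565] 306
```

Request:
move_arm --motion '[-1, -1, 0, 0, 0, -0.1308, 1, -1, -1, 0, 0, 0, -0.1308, 1, -1, -1, 0, 0, 0, -0.1308, 1, -1, -1, 0, 0, 0, -0.1308, 1, -1, -1, 0, 0, 0, -0.1308, 1, -1, -1, 0, 0, 0, -0.1308, 1, -1, -1, 0, 0, 0, -0.1308, 1]'

```text
time_s: 0.68
ee_pos: [348.0, 419.8, 218.9]
orientation: [3.141, 0.001, 3.139]
wrist_force: [0.1, 0.7, 0.8]
width: 51.0
finger_force: 0.0
```

Request:
move_arm --motion '[-0.4, -1, 0, 0, 0, 0, 1, -0.4, -1, 0, 0, 0, 0, 1, -0.4, -1, 0, 0, 0, 0, 1, -0.4, -1, 0, 0, 0, 0, 1, -0.4, -1, 0, 0, 0, 0, 1]'

```text
time_s: 1.1
ee_pos: [408.7, 268.2, 218.7]
orientation: [-3.141, 0.001, 3.139]
wrist_force: [-0.4, 0.7, 0.0]
width: 17.8
finger_force: 0.0
```

Request:
move_arm --motion '[-0.4, -1, 0, 0, 0, 0, 1, -0.4, -1, 0, 0, 0, 0, 1, -0.4, -1, 0, 0, 0, 0, 1, -0.4, -1, 0, 0, 0, 0, 1, -0.4, -1, 0, 0, 0, 0, 1]'

```text
time_s: 1.52
ee_pos: [468.9, 118.0, 218.4]
orientation: [-3.14, -0.0, 3.138]
wrist_force: [-1.1, 0.3, -1.1]
width: 0.5
finger_force: 0.0
```

Request:
move_arm --motion '[-0.4, -1, 0, 0, 0, 0, 1, -0.4, -1, 0, 0, 0, 0, 1, -0.4, -1, 0, 0, 0, 0, 1, -0.4, -1, 0, 0, 0, 0, 1, -0.4, -1, 0, 0, 0, 0, 1]'

```text
time_s: 1.93
ee_pos: [529.1, -31.9, 217.8]
orientation: [-3.141, -0.001, 3.139]
wrist_force: [0.3, 1.0, -0.2]
width: 0.5
finger_force: 0.0
```

Request:
move_arm --motion '[-0.4, -1, 0, 0, 0, 0, 1, -0.4, -1, 0, 0, 0, 0, 1, -0.4, -1, 0, 0, 0, 0, 1, -0.4, -1, 0, 0, 0, 0, 1, -0.4, -1, 0, 0, 0, 0, 1, -0.4, -1, 0, 0, 0, 0, 1, -0.4, -1, 0, 0, 0, 0, 1]'

```text
time_s: 2.52
ee_pos: [587.7, -177.2, 218.1]
orientation: [3.141, -0.001, -3.141]
wrist_force: [0.3, 0.5, -0.7]
width: 0.5
finger_force: 0.0
```

Request:
move_arm --motion '[-0.028, -0.08, 0.72, 0, 0, 0, 1, -0.028, -0.08, 0.72, 0, 0, 0, 1, -0.028, -0.08, 0.72, 0, 0, 0, 1, -0.028, -0.08, 0.72, 0, 0, 0, 1, -0.028, -0.08, 0.72, 0, 0, 0, 1, -0.028, -0.08, 0.72, 0, 0, 0, 1]'

```text
time_s: 3.02
ee_pos: [592.4, -189.7, 113.2]
orientation: [-3.141, 0.002, -3.14]
wrist_force: [-0.1, -0.4, 0.1]
width: 0.8
finger_force: 0.0
```

```bash
python3 - <<'E'
from h import *
o=r.observe();print(o["ee_pos"],o["orientation"],o["qpos"])
w=r.read_camera("wrist")[...,::-1];s=r.read_camera("side")[...,::-1]
cv2.imwrite("pics/c1.png",cv2.resize(np.hstack([w[:,100:450],s[100:340,170:400].repeat(1,0) if 0 else cv2.resize(s[140:340,180:400],(422,384))]),(772,384)))
E
```

```text
[ 592.38398827 -189.71790589  113.20934881] [-3.14084139e+00  2.47643802e-03 -3.14042671e+00] [-3.51019665e-01  4.76954142e-02  1.68648347e+00  1.51170385e-04
  1.40483019e+00 -1.92300579e+00]
```

View pics/c1.png

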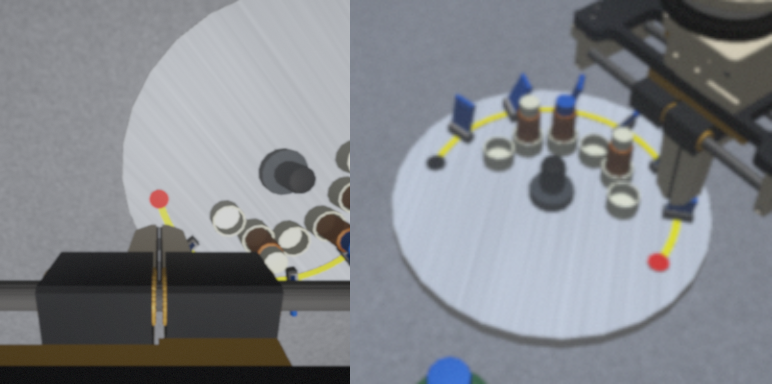

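Request:
move_arm --motion '[0.003, 0, 0.2, 0, 0, 0, 1, 0.003, 0, 0.4, 0, 0, 0, 1, 0.003, 0, 0.41, 0, 0, 0, 1, 0.003, 0, 0.41, 0, 0, 0, 1, 0.003, 0, 0.41, 0, 0, 0, 1, 0.003, 0, 0.41, 0, 0, 0, 1]'

```text
time_s: 3.62
ee_pos: [592.1, -190.9, 51.8]
orientation: [-3.141, 0.003, -3.141]
wrist_force: [-0.3, 0.8, 0.3]
width: 0.5
finger_force: 0.0
```

```bash
python3 - <<'E'
from h import *
o=r.observe();print(o["time_s"],o["ee_pos"],o["orientation"])
w=r.read_camera("wrist")[...,::-1].astype(int); p=r.camera_params("wrist")
m=(w[...,2]>150)&(w[...,1]<80)&(w[...,0]<80)
T=np.eye(4);T[:3,:3]=Ro.from_euler("xyz",o["orientation"]).as_matrix();T[:3,3]=o["ee_pos"];T=T@p["T_tool_cam"]
for a,c in blobs(m):
    d=T[:3,:3]@[(c[0]-p["cx"])/p["fx"],(c[1]-p["cy"])/p["fy"],1];print(a,c,T[:3,3]+d*(30-T[2,3])/d[2])
# plan: 4 deg per row
C=np.array([565.5,-82.6])
for k in range(0,5):
    th=np.radians(-76.1+40*k+np.linspace(4,40,10)); P=C+110*np.c_[np.cos(th),np.sin(th)]
    p0=C+110*np.array([np.cos(np.radians(-76.1+40*k)),np.sin(np.radians(-76.1+40*k))])
    d=(P-p0)/150; print(k,P[-1].round(1),np.c_[-d[:,0],d[:,1]].round(3).tolist())
E
```

```text
3.6167 [ 592.11013774 -190.86944115   51.82605623] [-3.14055474e+00  2.90528952e-03 -3.14146450e+00]
105 [259.        220.8952381] [ 589.18009935 -191.1923421    30.        ]
0 [ 654.4 -147.4] [[-0.049, 0.014], [-0.097, 0.031], [-0.144, 0.052], [-0.189, 0.076], [-0.233, 0.103], [-0.274, 0.133], [-0.314, 0.166], [-0.35, 0.202], [-0.385, 0.24], [-0.416, 0.28]]
1 [675.2 -75.1] [[-0.029, 0.042], [-0.054, 0.087], [-0.077, 0.133], [-0.096, 0.18], [-0.112, 0.229], [-0.125, 0.278], [-0.133, 0.329], [-0.139, 0.38], [-0.141, 0.431], [-0.139, 0.482]]
2 [644.8  -6.3] [[0.005, 0.051], [0.014, 0.101], [0.026, 0.151], [0.042, 0.2], [0.061, 0.247], [0.084, 0.293], [0.109, 0.338], [0.138, 0.38], [0.169, 0.421], [0.203, 0.459]]
3 [577.2  26.8] [[0.037, 0.036], [0.076, 0.069], [0.117, 0.099], [0.161, 0.126], [0.206, 0.15], [0.253, 0.171], [0.301, 0.189], [0.35, 0.203], [0.4, 0.213], [0.45, 0.221]]
4 [504.1   8.7] [[0.051, 0.004], [0.102, 0.004], [0.153, 0.0], [0.204, -0.007], [0.254, -0.017], [0.303, -0.031], [0.351, -0.049], [0.398, -0.07], [0.443, -0.093], [0.487, -0.121]]
```

```bash
python3 - <<'E'
import numpy as np
f=lambda a:110*np.array([np.cos(np.radians(a)),np.sin(np.radians(a))])
for k in range(10):
    a=-76.1+20*k; d=np.array([f(a+2*i)-f(a) for i in range(1,11)])/150
    print(k,(f(a+20)+[565.5,-82.6]).round(1)," ".join(f"{-x:.3f},{y:.3f};" for x,y in d))
E
```

```text
0 [ 626.9 -173.9] -0.025,0.007; -0.049,0.014; -0.073,0.022; -0.097,0.031; -0.121,0.041; -0.144,0.052; -0.167,0.064; -0.189,0.076; -0.211,0.089; -0.233,0.103;
1 [ 654.4 -147.4] -0.021,0.015; -0.041,0.030; -0.061,0.046; -0.081,0.063; -0.099,0.080; -0.118,0.098; -0.135,0.117; -0.152,0.136; -0.168,0.156; -0.184,0.177;
2 [ 671.2 -113.1] -0.015,0.021; -0.029,0.042; -0.042,0.064; -0.054,0.087; -0.066,0.109; -0.077,0.133; -0.087,0.156; -0.096,0.180; -0.105,0.204; -0.112,0.229;
3 [675.2 -75.1] -0.007,0.025; -0.012,0.050; -0.017,0.075; -0.021,0.100; -0.025,0.125; -0.027,0.151; -0.028,0.176; -0.029,0.202; -0.028,0.228; -0.027,0.253;
4 [666.1 -38. ] 0.002,0.026; 0.005,0.051; 0.009,0.076; 0.014,0.101; 0.020,0.126; 0.026,0.151; 0.034,0.176; 0.042,0.200; 0.051,0.224; 0.061,0.247;
5 [644.8  -6.3] 0.011,0.023; 0.022,0.046; 0.035,0.068; 0.048,0.090; 0.062,0.112; 0.076,0.133; 0.092,0.153; 0.108,0.173; 0.125,0.193; 0.142,0.211;
6 [613.9  16.2] 0.018,0.018; 0.037,0.036; 0.056,0.052; 0.076,0.069; 0.096,0.084; 0.117,0.099; 0.139,0.113; 0.161,0.126; 0.183,0.138; 0.206,0.150;
7 [577.2  26.8] 0.023,0.011; 0.047,0.021; 0.071,0.030; 0.095,0.038; 0.119,0.046; 0.144,0.053; 0.169,0.058; 0.194,0.063; 0.219,0.067; 0.245,0.071;
8 [539.1  24.2] 0.025,0.002; 0.051,0.004; 0.077,0.004; 0.102,0.004; 0.128,0.002; 0.153,0.000; 0.179,-0.003; 0.204,-0.007; 0.229,-0.012; 0.254,-0.017;
9 [504.1   8.7] 0.025,-0.007; 0.049,-0.014; 0.073,-0.022; 0.097,-0.031; 0.121,-0.041; 0.144,-0.052; 0.167,-0.064; 0.189,-0.076; 0.211,-0.089; 0.233,-0.103;
```

Request:
move_arm --motion '[-0.025, 0.01, 0.01, 0, 0, 0, 1, -0.049, 0.019, 0.02, 0, 0, 0, 1, -0.073, 0.029, 0.025, 0, 0, 0, 1, -0.097, 0.039, 0.025, 0, 0, 0, 1, -0.121, 0.049, 0.025, 0, 0, 0, 1, -0.144, 0.06, 0.025, 0, 0, 0, 1, -0.167, 0.072, 0.025, 0, 0, 0, 1, -0.189, 0.084, 0.025, 0, 0, 0, 1, -0.211, 0.097, 0.025, 0, 0, 0, 1, -0.233, 0.111, 0.025, 0, 0, 0, 1]'

```text
time_s: 4.5
ee_pos: [626.2, -173.7, 45.4]
orientation: [-3.142, -0.0, -3.141]
wrist_force: [-1.2, -0.5, -0.1]
width: 0.5
finger_force: 0.6
```

Request:
move_arm --motion '[-0.021, 0.015, -0.01, 0, 0, 0, 1, -0.041, 0.03, -0.017, 0, 0, 0, 1, -0.061, 0.046, -0.017, 0, 0, 0, 1, -0.081, 0.063, -0.017, 0, 0, 0, 1, -0.099, 0.08, -0.017, 0, 0, 0, 1, -0.118, 0.098, -0.017, 0, 0, 0, 1, -0.135, 0.117, -0.017, 0, 0, 0, 1, -0.152, 0.136, -0.017, 0, 0, 0, 1, -0.168, 0.156, -0.017, 0, 0, 0, 1, -0.184, 0.177, -0.017, 0, 0, 0, 1]'

```text
time_s: 5.33
ee_pos: [653.8, -147.0, 48.0]
orientation: [3.142, 0.0, -3.141]
wrist_force: [0.7, -0.2, -0.3]
width: 0.5
finger_force: 0.2
```

```bash
python3 - <<'E'
from h import *
s=r.read_camera("side")[...,::-1];t=r.read_camera("top")[...,::-1]
cv2.imwrite("pics/c2.png",np.hstack([cv2.resize(t[130:290,230:390],(384,384)),cv2.resize(s[150:310,200:380],(400,384))]))
E
```

```text
(no output)
```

View pics/c2.png

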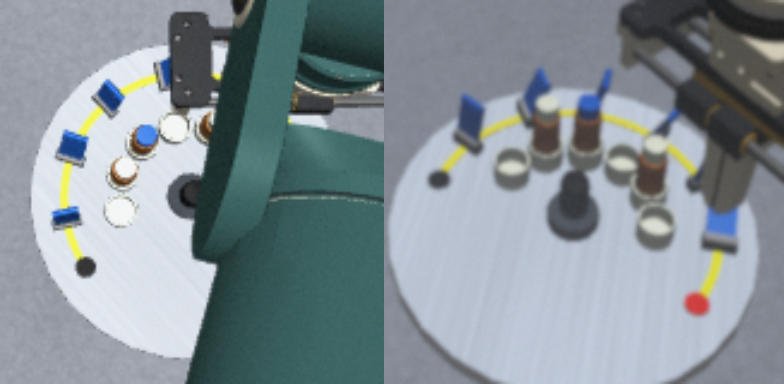

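Tab 1 (right picture, about 720,220) lies flat, with the fingers just past it on the line. Vials are upright.

Request:
move_arm --motion '[-0.015, 0.021, 0, 0, 0, 0, 1, -0.029, 0.042, 0, 0, 0, 0, 1, -0.042, 0.064, 0, 0, 0, 0, 1, -0.054, 0.087, 0, 0, 0, 0, 1, -0.066, 0.109, 0, 0, 0, 0, 1, -0.077, 0.133, 0, 0, 0, 0, 1, -0.087, 0.156, 0, 0, 0, 0, 1, -0.096, 0.18, 0, 0, 0, 0, 1, -0.105, 0.204, 0, 0, 0, 0, 1, -0.112, 0.229, 0, 0, 0, 0, 1]'

```text
time_s: 6.27
ee_pos: [670.5, -112.7, 48.0]
orientation: [-3.142, 0.0, -3.142]
wrist_force: [-0.5, -0.8, 1.1]
width: 0.3
finger_force: 0.5
```

Request:
move_arm --motion '[-0.007, 0.025, 0, 0, 0, 0, 1, -0.012, 0.05, 0, 0, 0, 0, 1, -0.017, 0.075, 0, 0, 0, 0, 1, -0.021, 0.1, 0, 0, 0, 0, 1, -0.025, 0.125, 0, 0, 0, 0, 1, -0.027, 0.151, 0, 0, 0, 0, 1, -0.028, 0.176, 0, 0, 0, 0, 1, -0.029, 0.202, 0, 0, 0, 0, 1, -0.028, 0.228, 0, 0, 0, 0, 1, -0.027, 0.253, 0, 0, 0, 0, 1]'

```text
time_s: 7.1
ee_pos: [674.3, -74.6, 47.9]
orientation: [3.142, -0.0, -3.141]
wrist_force: [0.1, -1.7, -1.1]
width: 0.2
finger_force: 0.5
```

Request:
move_arm --motion '[0.002, 0.026, 0, 0, 0, 0, 1, 0.005, 0.051, 0, 0, 0, 0, 1, 0.009, 0.076, 0, 0, 0, 0, 1, 0.014, 0.101, 0, 0, 0, 0, 1, 0.02, 0.126, 0, 0, 0, 0, 1, 0.026, 0.151, 0, 0, 0, 0, 1, 0.034, 0.176, 0, 0, 0, 0, 1, 0.042, 0.2, 0, 0, 0, 0, 1, 0.051, 0.224, 0, 0, 0, 0, 1, 0.061, 0.247, 0, 0, 0, 0, 1]'

```text
time_s: 7.93
ee_pos: [665.1, -37.6, 48.0]
orientation: [3.142, -0.0, -3.141]
wrist_force: [0.5, 0.1, 0.2]
width: 1.0
finger_force: 0.2
```

Request:
move_arm --motion '[0.011, 0.023, 0, 0, 0, 0, 1, 0.022, 0.046, 0, 0, 0, 0, 1, 0.035, 0.068, 0, 0, 0, 0, 1, 0.048, 0.09, 0, 0, 0, 0, 1, 0.062, 0.112, 0, 0, 0, 0, 1, 0.076, 0.133, 0, 0, 0, 0, 1, 0.092, 0.153, 0, 0, 0, 0, 1, 0.108, 0.173, 0, 0, 0, 0, 1, 0.125, 0.193, 0, 0, 0, 0, 1, 0.142, 0.211, 0, 0, 0, 0, 1]'

```text
time_s: 8.77
ee_pos: [643.7, -6.1, 48.0]
orientation: [3.142, 0.0, -3.141]
wrist_force: [0.8, -0.3, -0.5]
width: 0.7
finger_force: 0.4
```

```bash
python3 - <<'E'
from h import *
s=r.read_camera("side")[...,::-1];t=r.read_camera("top")[...,::-1]
cv2.imwrite("pics/c3.png",np.hstack([cv2.resize(t[130:290,230:390],(384,384)),cv2.resize(s[150:310,200:380],(400,384))]))
E
```

```text
(no output)
```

View pics/c3.png

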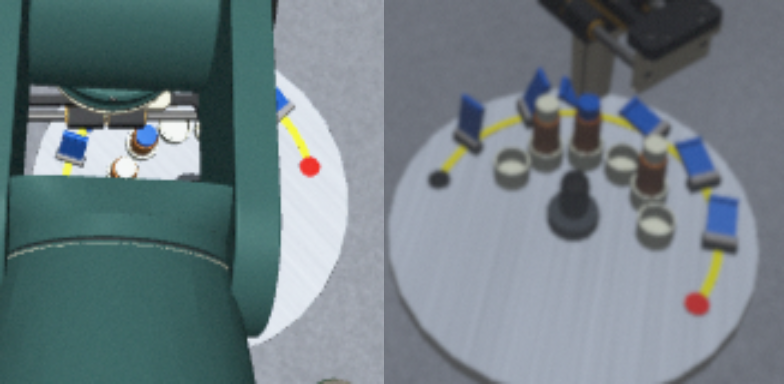

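Tabs 1–3 are flat (720,222; 697,163; 645,117), tab 4 is part-folded under the fingers, and tabs 5–6 still stand.

Request:
move_arm --motion '[0.016, 0.018, 0, 0, 0, 0, 1, 0.032, 0.036, 0, 0, 0, 0, 1, 0.05, 0.052, 0, 0, 0, 0, 1, 0.07, 0.069, 0, 0, 0, 0, 1, 0.09, 0.084, 0, 0, 0, 0, 1, 0.111, 0.099, 0, 0, 0, 0, 1, 0.133, 0.113, 0, 0, 0, 0, 1, 0.155, 0.126, 0, 0, 0, 0, 1, 0.177, 0.138, 0, 0, 0, 0, 1, 0.2, 0.15, 0, 0, 0, 0, 1]'

```text
time_s: 9.7
ee_pos: [613.6, 16.4, 47.9]
orientation: [3.142, -0.0, -3.141]
wrist_force: [0.3, 0.7, 0.8]
width: 0.5
finger_force: 0.3
```

Request:
move_arm --motion '[0.023, 0.011, 0, 0, 0, 0, 1, 0.047, 0.021, 0, 0, 0, 0, 1, 0.071, 0.03, 0, 0, 0, 0, 1, 0.095, 0.038, 0, 0, 0, 0, 1, 0.119, 0.046, 0, 0, 0, 0, 1, 0.144, 0.053, 0, 0, 0, 0, 1, 0.169, 0.058, 0, 0, 0, 0, 1, 0.194, 0.063, 0, 0, 0, 0, 1, 0.219, 0.067, 0, 0, 0, 0, 1, 0.245, 0.071, 0, 0, 0, 0, 1]'

```text
time_s: 10.53
ee_pos: [576.8, 26.9, 47.9]
orientation: [3.142, -0.0, -3.141]
wrist_force: [0.2, 0.0, -0.0]
width: 0.5
finger_force: 0.2
```

Request:
move_arm --motion '[0.025, 0.002, 0, 0, 0, 0, 1, 0.051, 0.004, 0, 0, 0, 0, 1, 0.077, 0.004, 0, 0, 0, 0, 1, 0.102, 0.004, 0, 0, 0, 0, 1, 0.128, 0.002, 0, 0, 0, 0, 1, 0.153, 0, 0, 0, 0, 0, 1, 0.179, -0.003, 0, 0, 0, 0, 1, 0.204, -0.007, 0, 0, 0, 0, 1, 0.229, -0.012, 0, 0, 0, 0, 1, 0.254, -0.017, 0, 0, 0, 0, 1]'

```text
time_s: 11.37
ee_pos: [538.7, 24.2, 48.0]
orientation: [3.142, 0.0, -3.141]
wrist_force: [1.1, 1.0, 0.4]
width: 0.4
finger_force: 0.5
```

Last arc to the black dot, holding two rows there before checking.

Request:
move_arm --motion '[0.025, -0.007, 0, 0, 0, 0, 1, 0.049, -0.014, 0, 0, 0, 0, 1, 0.073, -0.022, 0, 0, 0, 0, 1, 0.097, -0.031, 0, 0, 0, 0, 1, 0.121, -0.041, 0, 0, 0, 0, 1, 0.144, -0.052, 0, 0, 0, 0, 1, 0.167, -0.064, 0, 0, 0, 0, 1, 0.189, -0.076, 0, 0, 0, 0, 1, 0.211, -0.089, 0, 0, 0, 0, 1, 0.233, -0.103, 0, 0, 0, 0, 1]'

```text
time_s: 12.2
ee_pos: [503.8, 8.6, 47.9]
orientation: [-3.142, -0.0, -3.141]
wrist_force: [-1.3, -0.1, 0.4]
width: 0.3
finger_force: 0.0
```

```bash
python3 - <<'E'
from h import *
print(r.observe()["ee_pos"])
s=r.read_camera("side")[...,::-1]
cv2.imwrite("pics/c4.png",cv2.resize(s[150:310,180:380],(750,600)))
E
```

```text
[503.76327749   8.58259593  47.91975151]
```

View pics/c4.png

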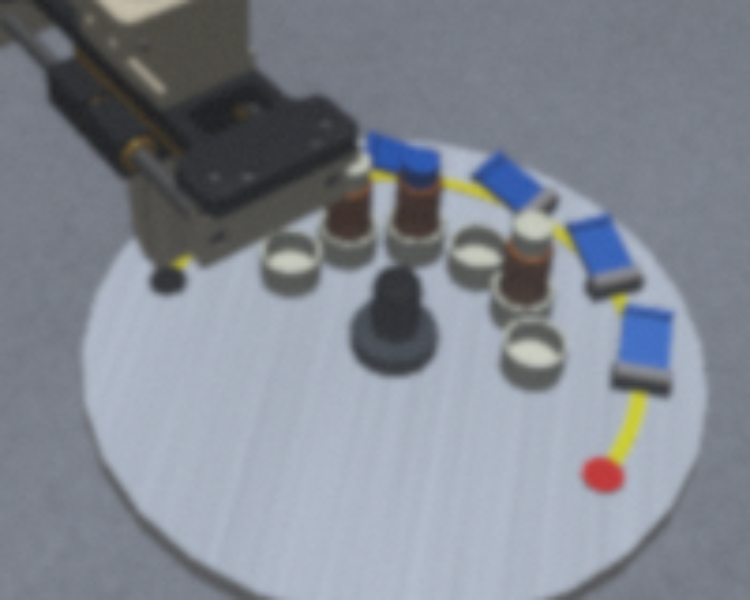

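Fingers stand at the black dot (168,278), tabs 1–4 are flat, and the gripper hides tabs 5–6. Lifting clear.

Request:
move_arm --motion '[0, 0, -0.1, 0, 0, 0, 1, 0, 0, -0.3, 0, 0, 0, 1, 0, 0, -0.6, 0, 0, 0, 1, 0, 0, -0.85, 0, 0, 0, 1, 0, 0, -1, 0, 0, 0, 1, 0, 0, -1, 0, 0, 0, 1, 0, 0, -1, 0, 0, 0, 1, 0, 0, -1, 0, 0, 0, 1]'

```text
time_s: 12.92
ee_pos: [503.8, 8.8, 196.8]
orientation: [3.142, -0.001, -3.142]
wrist_force: [0.5, 0.2, -0.2]
width: 0.4
finger_force: 0.0
```

Request:
move_arm --motion '[0.3, 1, -0.3, 0, 0, 0, 1, 0.3, 1, -0.3, 0, 0, 0, 1, 0.3, 1, -0.3, 0, 0, 0, 1, 0.3, 1, -0.3, 0, 0, 0, 1, 0.3, 1, -0.3, 0, 0, 0, 1, 0.3, 1, -0.3, 0, 0, 0, 1, 0.3, 1, -0.3, 0, 0, 0, 1, 0.3, 1, -0.3, 0, 0, 0, 1]'

```text
time_s: 13.58
ee_pos: [459.1, 157.9, 241.6]
orientation: [-3.141, -0.002, 3.141]
wrist_force: [0.3, -0.4, -0.3]
width: 0.5
finger_force: 0.0
```

```bash
python3 - <<'E'
from h import *
o=r.observe();print(o["ee_pos"],o["time_s"])
s=r.read_camera("side")[...,::-1];t=r.read_camera("top")[...,::-1]
cv2.imwrite("pics/c5.png",np.hstack([cv2.resize(t[130:330,230:410],(346,384)),cv2.resize(s[150:310,200:380],(432,384))]))
E
```

```text
[459.14566537 157.88037028 241.6255216 ] 13.5833
```

View pics/c5.png

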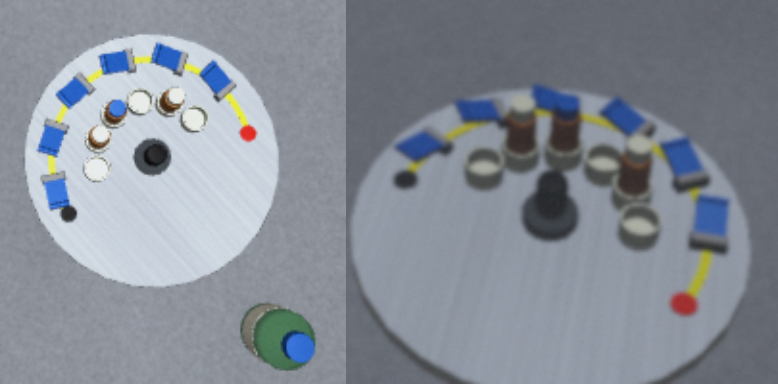

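All six tabs lie flat towards the black dot; the vials (left picture, near 98,137; 116,110; 173,97) and the bottle (280,335) are standing undisturbed.

```bash
python3 -c "
from workcell import r
print(r.sign_off())"
```

```text
the job is handed in; nothing more can be done
None
```

All six tabs are folded flat in one unbroken stroke from the red dot to the black dot, the vials and bottle still stand where they were, the arm is lifted clear, and the job was handed in at about 14 s.

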